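Close up the medicines on the headboard shelf

ROBOT

A 6-joint arm with a two-finger parallel gripper is mounted at the origin on the work surface. World frame = base frame: x ahead of the robot, y to its left, z up, the work surface at z = 0. Lengths are in m, angles in rad, forces in N, time in s.
With the tool pointing down it reaches from about 0.35 to 1 m from the base axis. Payload 7.1 kg.
Tool frame: the origin (TCP) lies between the finger pads; the fingertips stand 22 mm ahead of it and the grasp point (between the pads) lies 3 mm ahead of it; z points along the fingers, y is the line along which they close (so a half turn about z gives the same grasp; the last joint's range is limited). The gripper opens to 85 mm and grips with 20 to 120 N. Pads are 22 mm wide; open, the fingers measure 114 mm over their backs; the gripper's body (76 mm by 85 mm) begins 54 mm behind the grasp point. The pads swing forward as they close: fully open they stand 13 mm farther back than shut.
Start: joints at [-1.322, 0.423, 1.63, -0, 1.089, -0.019], TCP at [0.165, -0.603, 0.253] pointing down, gripper open.
Joint ranges: [-3, 3], [-0.9, 2.11], [0.09, 2.58], [-1.31, 4.45], [0.11, 2.69], [-2.54, 2.54]. Speed limits (rad/s): [2.39, 2.39, 3.01, 3.14, 3.14, 3.14].

INTERFACE

Orientations are given as a rotation vector (axis times angle).
In Python, from rig import manip gives the robot as it stands. The module is installed in compiled form; this text tells all that it offers. Calls block until the motion is done:
- manip.move_to(position, orientation): joint-space move of the TCP to a pose.
- manip.servo_line(position, orientation=None, rate=0.15): straight line of the TCP; orientation=None keeps the orientation; rate is the mean speed in m/s.
- manip.set_joints(angles): joint-space move.
- manip.command_gripper(opening, f_grip=None): finger opening in m; f_grip is the grip in N (None keeps the last); returns when the fingers have stopped.
- manip.hold(seconds).
- manip.solve_ik(position, orientation): joint angles nearest the present ones, or None.
- manip.camera(name): name is "side" or "top"; returns a dict with "image" (384x512x3 uint8, red, green, blue), "fx", "fy", "cx", "cy" (pixels), "cam_to_world" (4x4, takes a point from camera to world coordinates). Camera axes: x right, y down, z forward; pixel columns grow to the right and rows downward; lengths in m; the calibration is good to about 2 mm. A picture is of the moment at which its call begins. There is no depth.
A pose or a line that the arm cannot do raises manip.IKError and nothing moves.
- manip.sign_off(): hands the job in; it is judged then, once.
Readings, each from a call of its own:
- manip.get_time(): time.
- manip.get_joint_positions(): joint angles.
- manip.get_joint_vel(): joint speeds.
- manip.get_tau(): joint torques, N m.
- manip.get_position(): TCP position.
- manip.get_ee_rot(): TCP orientation.
- manip.get_contact_force(): force on the tool from outside, world axes, zero at the start.
- manip.get_torque(): the same for the moment, N m.
- manip.get_width(): finger opening in m.
- manip.get_grip_force(): force on a finger pad.
Only numpy, scipy, OpenCV 4.12 (cv2) and the standard library are available. Lean on these libraries where they do the work, as an engineer would, in place of code of your own. Each camera call takes 0.05 s, during which the arm holds its last target. There are 200 camera calls.

TASK

Close up after the evening tablets, using only your fingertips: push the top and middle drawers of the white pill tower fully shut, leaving the bottom drawer standing open just as it is for the morning, and push the amber bottle's flip-top lid over and down until it is shut. Pick nothing up, keep the bottle standing where it is, and leave everything else on the shelf undisturbed.

Things in the scene. Friction and masses are not known exactly. Their poses are not given: they have to be found in the camera images.
- tower: white plastic pill tower of three stacked tiers, fixed to the shelf: 90 deep (x) x 112 wide (y) x 86 high; origin at the centre of its underside, z up; the drawers face and slide out to its own -x, roughly towards the robot; thin drawer trays with four compartments, open above. At the start the drawers stand out like stairs, the bottom one furthest
- drawer_top (a joint): opening of the top drawer in m: 0 is fully shut, at most 0.055. Its flat front plate is 110 wide and reaches from 58 to 81 mm above the shelf; it slides along the tower's x axis with about 0.5 N of friction, stays where it is left, and stops dead at 0
- drawer_middle (a joint): opening of the middle drawer in m: 0 is fully shut, at most 0.055. Its flat front plate is 110 wide and reaches from 31 to 54 mm above the shelf; it slides along the tower's x axis with about 0.5 N of friction, stays where it is left, and stops dead at 0
- drawer_bottom (a joint): opening of the bottom drawer in m: 0 is fully shut, at most 0.055. Its flat front plate is 110 wide and reaches from 4 to 27 mm above the shelf; it slides along the tower's x axis with about 0.5 N of friction, stays where it is left, and stops dead at 0. It is to stay open as found
- top_front (a point): centre of the outer face of the top drawer's front plate, 69.5 mm above the shelf; moves with the drawer; when shut it lies 50 mm from the tower's centre towards the tower's -x
- middle_front (a point): centre of the outer face of the middle drawer's front plate, 42.5 mm above the shelf; moves with the drawer; when shut it lies 50 mm from the tower's centre towards the tower's -x
- bottom_front (a point): centre of the outer face of the bottom drawer's front plate, 15.5 mm above the shelf; moves with the drawer; when shut it lies 50 mm from the tower's centre towards the tower's -x
- bottle: amber plastic bottle standing loose on the shelf, about 0.3 kg, 66 across; white cap 54 across whose flat top is 110 above the shelf; origin at the centre of its underside, z up; the lid's hinge is on its own -x side, roughly towards the robot. It slides or tips if pushed sideways at the top with more than about 0.6 N
- flip_lid (a joint): angle of the bottle's flip-top lid in rad: 0 is shut flat on the cap, 1.57 stands straight up, more leans back over the hinge (at most 2.3); a light hinge, about 0.005 N m of friction, so the lid stays at any angle. It shuts by swinging towards the bottle's +x and down
- lid_hinge (a point): the lid's hinge axis, at the -x edge of the cap top: 27 mm from the bottle's axis, 110 mm above its underside; the axis runs along the bottle's y
- lid_lip (a point): tip of the small lip on the lid's free edge, 60 mm from the hinge. The lid is a white disc 54 across and 7 thick, its underside level with the hinge; shut, its upper face is 117 mm above the shelf
- dish: round green ceramic dish, 90 across, 24 high; origin at the centre of its underside; leave alone
- spoon: stainless steel spoon, 150 long, lying along its x axis; leave alone
- fan: folded wooden hand fan, 210 x 28 x 16 high, lying along its x axis; origin at the centre of its underside; leave alone
- jar: small round cream jar, 60 across, 50 high; origin at the centre of its underside; leave alone
- tin: flat round balm tin, 44 across, 18 high; origin at the centre of its underside; leave alone
- glasses_case: grey glasses case, 155 (x) x 60 (y) x 40 high; origin at the centre of its underside; leave alone
- carton: small cardboard carton, 30 (x) x 75 (y) x 55 high; origin at the centre of its underside; leave alone
Things that resemble listed ones, but are neither listed nor needed, are in the scene too. Leave any yellow look-alike of the bottle alone.

How it is judged:
At the end, for the whole second after the job is handed in: Top and middle drawers are within 4 mm of shut, the bottom drawer is still open and within 8 mm of where it stood, the flip-top lid is within 0.10 rad of shut, the bottle stands upright (0.08 rad), at rest and within 40 mm of its first place, and the other things are within 30 mm of theirs (value of joint each of drawer_top, drawer_middle below 0.004 m and value of joint drawer_bottom above 0.03 m and distance of bottom_front from where it was at the start of the episode below 0.008 m and value of joint flip_lid below 0.1 rad and angle between bottle's own z axis and vertical below 0.08 rad and distance of bottle from where it was at the start of the episode below 0.04 m and linear speed of bottle below 0.02 m/s and distance of each of dish, spoon, fan, jar, tin, glasses_case, carton from where it was at the start of the episode below 0.03 m); the robot touches nothing.
It fails at once if the bottom drawer was moved more than 8 mm (distance of bottom_front from where it was at the start of the episode above 0.008 m).
It fails at once if the bottle was lifted (height (world z) of bottle above 0.012 m).
It fails at once if the bottle was tipped (angle between bottle's own z axis and vertical above 0.35 rad).
It fails at once if the bottle was shoved more than 40 mm (distance of bottle from where it was at the start of the episode above 0.04 m).
It fails at once if another thing on the shelf was moved more than 30 mm (distance of any of dish, spoon, fan, jar, tin, glasses_case, carton from where it was at the start of the episode above 0.03 m).
It also fails if it takes over 45 s, if anything falls off the work surface, if the arm or the gripper's body presses on something with over 40 N, if the wrist force passes 120 N, or if a joint passes its speed limit or range.

## Working session

There is one attempt and no reset: what is moved stays moved. The work goes in short steps, each a Python script; the robot and the scene stay as the last script left them, time stands still between calls to the robot, and variables do not carry over. Pictures are saved under pics/ and viewed, at most 10 in all, crops included, and the job is handed in when it is done.

```bash
mkdir -p pics && python3 - <<'E'
from rig import manip
import cv2, numpy as np, pickle
d={}
for n in("top","side"):
    c=manip.camera(n); d[n]=c
    cv2.imwrite(f"pics/{n}0.png",cv2.cvtColor(c["image"],cv2.COLOR_RGB2BGR))
    print(n,c["fx"],c["fy"],c["cx"],c["cy"]); print(np.round(c["cam_to_world"],3))
pickle.dump(d,open("c0.pkl","wb"))
print(manip.get_ee_rot(),manip.get_time())
E
```

```text
top 367.12427838565543 367.12427838565543 255.02893225624 191.69712384502867
[[ 0.002 -0.979  0.204  0.327]
 [-1.    -0.002  0.003  0.025]
 [-0.003 -0.204 -0.979  1.167]
 [ 0.     0.     0.     1.   ]]
side 496.3635127387316 496.3635127387316 252.4929458131291 189.70802569571262
[[-0.826 -0.416  0.381  0.062]
 [-0.564  0.626 -0.539  0.72 ]
 [-0.014 -0.659 -0.752  1.118]
 [ 0.     0.     0.     1.   ]]
[-3.11210925e+00 -4.19220602e-01  2.34060432e-04] 0.1
```

View pics/top0.png

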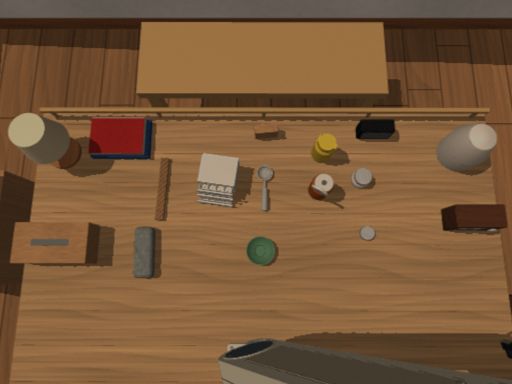

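View pics/side0.png

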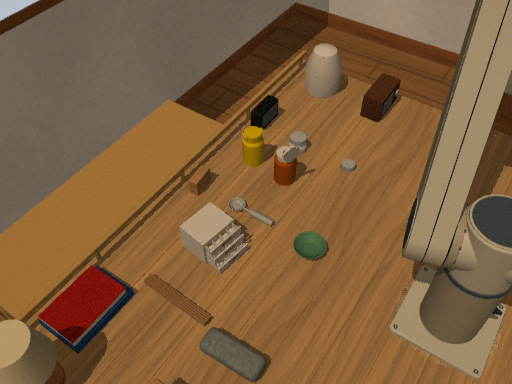

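The amber bottle is at top (321,187) / side (285,170). The yellow look-alike is at top (325,147) / side (253,147), and the white jar at top (362,178). The white tower is at top (217,180) / side (213,235). I choose the amber bottle and the white tower, and will check both in one close crop.

```bash
python3 - <<'E'
import cv2,numpy as np
t=cv2.imread("pics/top0.png");s=cv2.imread("pics/side0.png")
f=lambda im,x,y:cv2.resize(im[y:y+60,x:x+80],(400,300),interpolation=cv2.INTER_CUBIC)
g=lambda im,x,y:f(im,x,y)
cv2.imwrite("pics/crop0.png",np.vstack([np.hstack([f(t,180,150),f(t,285,155)]),np.hstack([cv2.resize(s[200:275,170:270],(400,300),interpolation=cv2.INTER_CUBIC),f(s,245,135)])]))
E
```

```text
(no output)
```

View pics/crop0.png

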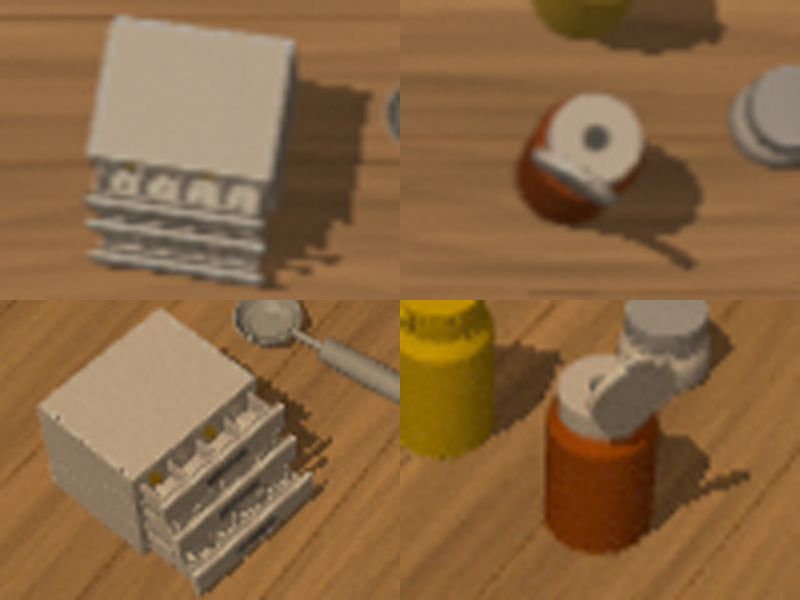

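The crop confirms both targets. The amber bottle has its lid about upright on the side towards the robot (top px 311–323, 185–194; lip in the side view at ~(300,148)). The tower's three drawers are stepped, with the top face corners at top px ~(202,153), (239,158), (234,187) and (198,181).

```bash
cat > h.py <<'E'
import pickle,numpy as np
C=pickle.load(open("c0.pkl","rb"))
def ray(n,px):
    c=C[n];T=c["cam_to_world"];d=T[:3,:3]@np.array([(px[0]-c["cx"])/c["fx"],(px[1]-c["cy"])/c["fy"],1.])
    return T[:3,3],d
def onz(n,px,z):
    o,d=ray(n,px);return o+d*(z-o[2])/d[2]
def onplane(n,px,p,nn):
    o,d=ray(n,px);return o+d*((p-o)@nn)/(d@nn)
E
python3 - <<'E'
from h import *
np.set_printoptions(precision=4,suppress=True)
ct=lambda x,y,ox,oy:(ox+x/5-.4,oy+y/5-.4)
k=[onz("top",ct(*p,180,150),.086) for p in [(112,15),(297,40),(272,187),(90,157)]]
print("tower top",*k); c=np.mean(k,0)
e=[np.linalg.norm(k[i]-k[(i+1)%4]) for i in range(4)];print(e,c)
ks=[onz("side",(170+x/4-.4,200+(y-300)/4-.4),.086) for x,y in [(160,309),(255,378),(130,472),(40,408)]]
print("side",*ks,np.mean(ks,0))
for n,z,a,b in [("top",.081,(88,200),(262,213)),("mid",.054,(88,222),(263,245)),("bot",.027,(88,255),(262,280))]:
    print(n,onz("top",ct(*a,180,150),z),onz("top",ct(*b,180,150),z))
cap=onz("top",ct(197,136,285,155),.11);cs=onz("side",ct(197,88,245,135),.11);print("cap",cap,cs)
a,b=onz("top",ct(132,152,285,155),.13),onz("top",ct(213,202,285,155),.13);v=a-b;print("lid edge",a,b,np.degrees(np.arctan2(-v[0],v[1])))
# lip on bottle xz plane
for yaw in(-25,-30,-35):
    y=np.radians(yaw);bx=np.array([np.cos(y),np.sin(y),0]);by=np.array([-bx[1],bx[0],0]);m=(cap+cs)/2
    L=onplane("side",ct(275,62,245,135),m,by);h=m-bx*.027
    print(yaw,"lip",L,np.linalg.norm(L-h),np.arctan2(L[2]-.11,(L-h)@bx))
E
```

```text
tower top [0.6744 0.1915 0.086 ] [0.6586 0.0775 0.086 ] [0.5662 0.0915 0.086 ] [0.5846 0.202  0.086 ]
[np.float64(0.11516689552683856), np.float64(0.09346839237546979), np.float64(0.11201762367748096), np.float64(0.0904561707176436)] [0.6209 0.1406 0.086 ]
side [0.6564 0.0811 0.086 ] [0.5682 0.0934 0.086 ] [0.59   0.1985 0.086 ] [0.6703 0.1911 0.086 ] [0.6212 0.141  0.086 ]
top [0.559  0.2031 0.081 ] [0.5512 0.0976 0.081 ]
mid [0.5509 0.2071 0.054 ] [0.5366 0.0985 0.054 ]
bot [0.535  0.2108 0.027 ] [0.5193 0.1006 0.027 ]
cap [ 0.5771 -0.1759  0.11  ] [ 0.5775 -0.1719  0.11  ]
lid edge [ 0.5628 -0.1341  0.13  ] [ 0.5333 -0.1799  0.13  ] -32.74500619954162
-25 lip [ 0.5139 -0.1443  0.1865] 0.0877234851230868 2.0823612672381406
-30 lip [ 0.5086 -0.1342  0.1974] 0.10181594611910467 2.1101652519876906
-35 lip [ 0.5017 -0.1209  0.2117] 0.12088581772810426 2.141790471235196
```

```bash
cat >> h.py <<'E'
from rig import manip
from scipy.spatial.transform import Rotation as Rn
def down(yaw):  # tool z down, tool y across the pushing direction (yaw)
    x=np.array([np.cos(yaw),np.sin(yaw),0]);z=np.array([0,0,-1.]);y=np.cross(z,x)
    return Rn.from_matrix(np.c_[x,y,z]).as_rotvec(),x
F=lambda:np.array(manip.get_contact_force())
E
python3 - <<'E'
from h import *
np.set_printoptions(precision=4,suppress=True)
o,ax=down(np.radians(-8.5)); c=np.array([.621,.141,0])
P=lambda d,z:c-ax*d+[0,0,z]
q=[manip.solve_ik(P(.115,z),o) for z in (.16,.092,.065)];print(*q)
if q[0] is not None and abs(q[0][5])<2.4:
    manip.command_gripper(0.0,20)
    manip.move_to(P(.115,.17),o);print("t",manip.get_time())
    for z in(.092,.065):
        manip.servo_line(P(.115,z),rate=.1); f0=F()
        manip.servo_line(P(.065,z),rate=.06)
        print(z,"reach",F()-f0,manip.get_time())
        for d in np.arange(.064,.052,-.001):
            manip.servo_line(P(d,z),rate=.03); f=F()-f0
            if f@ax<-5:break
        print(d,f,f@ax,manip.get_position(),manip.get_time())
        manip.servo_line(P(.115,z),rate=.12)
    manip.servo_line(P(.115,.15),rate=.15)
    print(manip.get_time())
E
```

```text
[ 0.2795  0.42    1.9019 -0.      0.8197  1.9987] [ 0.2795  0.5345  1.9279 -0.      0.6792  1.9987] [ 0.2795  0.5831  1.9329 -0.      0.6256  1.9987]
t 3.8083
0.092 reach [-0.323   0.8691 -0.5496] 5.725
0.06 [-5.9961  1.2167  3.0955] -6.1101130193464535 [0.5609 0.1499 0.0919] 6.975
0.065 reach [-0.3328  0.273  -0.1293] 8.9833
0.06 [-5.6202  0.9352  3.5046] -5.696679942938976 [0.5608 0.1499 0.0649] 10.2333
11.5583
```

```bash
python3 - <<'E'
from h import *
np.set_printoptions(precision=4,suppress=True)
o,ax=down(np.radians(-8.5)); c=np.array([.621,.141,0])
P=lambda d,z:c-ax*d+[0,0,z]
manip.servo_line(P(.02,.15),rate=.15);manip.servo_line(P(.02,.126),rate=.1);f0=F()
for z in np.arange(.125,.100,-.0015):
    manip.servo_line(P(.02,z),rate=.03); f=F()-f0
    if f[2]>2.5:break
print(z,f,manip.get_position(),manip.get_time())
manip.servo_line(P(.02,.2),rate=.2)
# go to stand-off behind the bottle, high
o,bx=down(np.radians(-32)); m=np.array([.577,-.174,0])
p=m-bx*(.027+.06+.011)+[0,0,.25]; print(p,manip.solve_ik(p,o))
manip.move_to(p,o)
for n in("top","side"):
    im=manip.camera(n)["image"][...,::-1]
    np.save(f"{n}1.npy",im)
import cv2
t,s=np.load("top1.npy"),np.load("side1.npy")
r=lambda a:cv2.resize(a,(400,300),interpolation=cv2.INTER_CUBIC)
cv2.imwrite("pics/c1.png",np.vstack([np.hstack([r(t[150:210,180:260]),r(t[140:215,270:370])]),np.hstack([r(s[200:275,170:270]),r(s[125:185,245:325])])]))
print(manip.get_time())
E
```

```text
0.10699999999999998 [-4.0308 -1.8558  8.7893] [0.6013 0.144  0.1081] 15.9833
[ 0.4939 -0.1221  0.25  ] [-0.2657  0.2571  1.8867 -0.      0.9978  1.8636]
17.8167
```

View pics/c1.png

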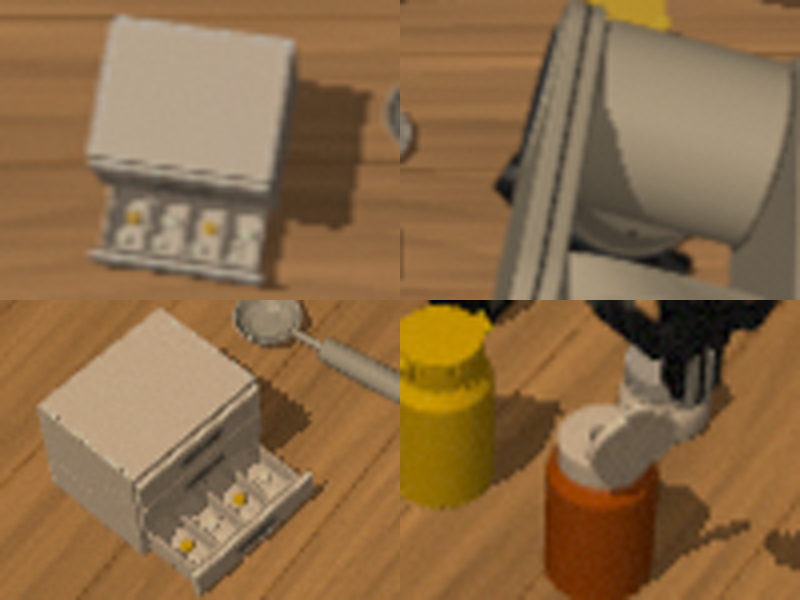

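The tower now shows the top and middle drawers shut and the bottom one unmoved. The fingertips are confirmed 22 mm ahead of the TCP. The lid leans back, with its disc centred at side ~(292,145). Next I sweep it over.

```bash
python3 - <<'E'
from h import *
import cv2
np.set_printoptions(precision=3,suppress=True)
o,bx=down(np.radians(-32)); h=np.array([.577,-.174,.110])-bx*.027
T=lambda u,w:h+bx*(u-.011)+[0,0,w+.022]   # front-bottom edge of fingertips at (u,w) from hinge
manip.servo_line(T(-.06,.032),rate=.12);f0=F()
manip.servo_line(T(-.008,.032),rate=.05);print(F()-f0,manip.get_time())
r=.034
for a in np.radians(np.arange(85,9,-10)):
    manip.servo_line(T(r*np.cos(a)-.007*np.sin(a),r*np.sin(a)+.008*np.cos(a)),rate=.05)
    print(round(np.degrees(a)),F()-f0,end=" ")
print(manip.get_time())
im=manip.camera("side")["image"][...,::-1]
cv2.imwrite("pics/c2.png",cv2.resize(im[115:205,235:355],(640,480),interpolation=cv2.INTER_CUBIC))
E
```

```text
[-0.597 -1.364  1.089] 19.875
85 [ 0.568 -0.516  0.863] 75 [ 0.33   0.573 -0.346] 65 [-0.157 -1.095  1.914] 55 [ 0.041 -1.265  0.262] 45 [ 0.12  -0.923  1.072] 35 [-0.091 -0.945 -0.244] 25 [ 0.38  -1.064  0.456] 15 [ 0.93  -0.603  0.205] 22.0
```

View pics/c2.png

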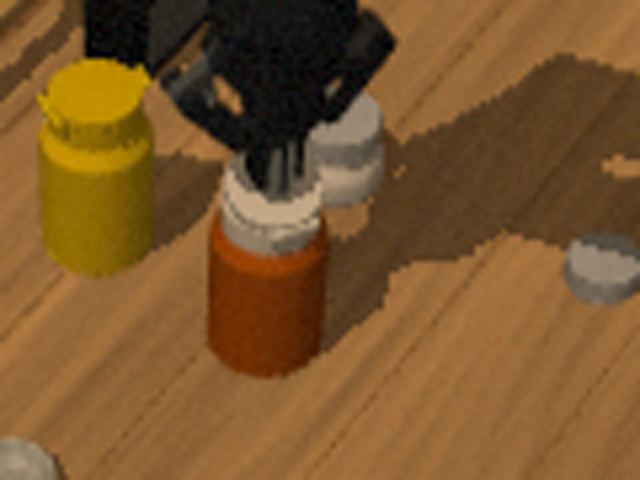

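The side view shows the lid almost down under the fingertips, and the bottle still upright in place. I'll press it gently home, then retreat and check.

```bash
python3 - <<'E'
from h import *
import cv2
np.set_printoptions(precision=3,suppress=True)
o,bx=down(np.radians(-32)); h=np.array([.577,-.174,.110])-bx*.027
T=lambda u,w:h+bx*(u-.011)+[0,0,w+.022]
for w in np.arange(.015,.003,-.001):
    manip.servo_line(T(.036,w),rate=.03);f=F()
    if f[2]>4:break
print(w,f,manip.get_position(),manip.get_time())
manip.servo_line(T(.036,.09),rate=.12);manip.servo_line(T(-.2,.14),rate=.25)
r=lambda a:cv2.resize(a,(400,300),interpolation=cv2.INTER_CUBIC)
t,s=[manip.camera(n)["image"][...,::-1] for n in("top","side")]
cv2.imwrite("pics/c3.png",np.vstack([np.hstack([r(t),r(s)]),np.hstack([r(t[150:210,285:365]),r(s[125:185,245:325])])]))
print(manip.get_time())
E
```

```text
0.0059999999999999915 [-2.007  1.06   8.095] [ 0.576 -0.173  0.139] 24.625
26.6917
```

View pics/c3.png

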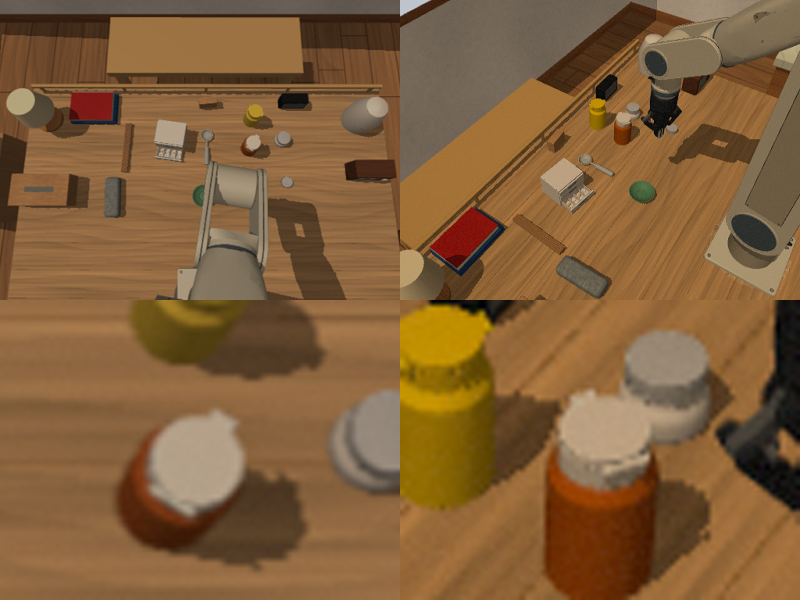

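The lid lies flat on the cap: contact came at 117 mm, its shut height. The bottle stands in place, the rest of the shelf is undisturbed, and the arm is clear.

```bash
python3 -c "
from rig import manip
print(manip.sign_off())"
```

```text
the job is handed in; nothing more can be done
None
```

I handed the job in at about 27 s: the top and middle drawers and the bottle's lid are shut, and the last pictures show the bottom drawer still open, the bottle standing in place and nothing else moved (no verdict was returned).

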